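Gauge a block of cheese on the portioning board with its flip stop

TASK

Flip the portioning board's flip stop fully down over the fence, then slide the block of cheese flat along the fence against the stop and push the stop along its rod until it comes up solid against its set collar: firmly home, but gently, never rammed. Let go and flip the stop fully up again out of the knife's way, leaving the cheese right where it was gauged and the other things undisturbed.

Things in the scene. Friction and masses are not known exactly. Their poses are not given: they have to be found in the camera images.
- guide: Wooden board, fixed, 150 (x) x 260 (y) mm, top surface 18 mm above the worktop. Origin: on the worktop under its centre; x away from the robot, y left along the fence, z up. The wooden fence on its far side runs its whole length: near face at x = +45 mm, 16 mm thick, top 40 mm above the worktop. The stop's saddle (up to 61 mm high) sits on it towards its left end. A dark knife line crosses.
- stop_leaf: Flip stop leaf: 12 mm thick (y) aluminium. Origin and y axis: its hinge rod, parallel to the fence, 52 mm above the worktop at board x = +53 mm, on a saddle on the fence. Fully down, its axes are parallel to the board's; it swings up about +y (z tips to board +x); hard stops at 0 and 1.65 rad. Stays where left (friction 0.08 N m). Starts up. In its x, z (mm): arm from rod to x = -41, z = -6 to 5.
- leaf_tab (a point): Grip point on the leaf's upstanding tab: (-31, 0, +43) mm in the leaf's frame, axes as the leaf's; 95 mm above the worktop when down. The tab has a rounded end, spans leaf x = -41 to -21, z up to +55 mm, flat sides 12 mm apart; pinched by these from above it pivots between the pads while led round its arc (53 mm radius, about 1.5 N).
- gauge_face (a point): Face, looking to -y, of the leaf's foot, for the cheese's end to rest on: (-31, -6, -12) mm in the leaf's frame; foot x = -41 to -21, down to z = -30 mm. The leaf also slides on its rod to +y (1.5 N), at first 6 to 20 mm from the set collar on the rod where it comes up solid: that is the gauged place, known only by feel. Push it home with 5 to 15 N. Flipping does not change y.
- cheese: Loose block of hard cheese, yellow with a brown rind on top and bottom, 44 (x) x 110 (y) x 54 (z) mm, 0.18 to 0.34 kg, lying on the board on the right of the stop, some way off the fence and a little askew. Origin: centre of its underside; y along its length, z up. Its top 30 mm stand clear above the fence. Flush on the fence its origin is at board x = +23 mm.
- cheese_end (a point): Centre of the cheese's end face that looks to the stop, at (0, +55, +27) mm in the cheese's frame.
- garlic: Garlic bulb, about 50 mm, lying on the left front corner of the board; leave alone. Origin: centre of its underside.
- lemon: Lemon, 83 x 58 x 58 mm, lying on the worktop behind the fence on the right; leave alone. Origin: centre of its underside.
- espresso_cup: Small white dotted cup, 63 mm wide, 55 mm high, standing behind the fence; leave alone. Origin: centre of its underside.

How it is judged:
On the way, in this order (a step that is already met when the one before it is completed fails the run):
1. the stop is flipped fully down (angle between stop_leaf's own z axis and vertical below 0.05 rad), for 0.2 s.
2. with the stop down, the cheese is pressed home with 4 to 18 N against the stop's foot (more than its sliding friction, so against the collar), flush along the fence (angle between stop_leaf's own z axis and vertical below 0.07 rad and contact force between cheese and stop_leaf between 4 and 18 N and x of cheese in the frame of guide above 0.021 m and angle between the y axis of cheese and the y axis of guide, either way round below 0.03 rad), for 0.3 s.
3. the stop is flipped fully up again (angle between stop_leaf's own z axis and vertical above 1.3 rad), for 0.2 s.
At the end, for the whole second after the job is handed in: The leaf stands up (more than 1.3 rad from its down position) and is at rest; the cheese lies flat on the board at rest, its end within 2 mm of the plane of the gauge face, its long side within 2 mm of the fence and parallel to it within 0.03 rad (angle between stop_leaf's own z axis and vertical above 1.3 rad and y of cheese_end in the frame of gauge_face between -0.002 and 0.002 m and x of cheese in the frame of guide between 0.021 and 0.025 m and angle between the y axis of cheese and the y axis of guide, either way round below 0.03 rad and z of cheese in the frame of guide below 0.02 m and angle between cheese's own z axis and vertical below 0.03 rad and linear speed of cheese below 0.01 m/s and angular speed of stop_leaf below 0.1 rad/s); the robot touches nothing.
It fails at once if the cheese is rammed against the stop with more than 22 N (contact force between cheese and stop_leaf above 22 N).
It fails at once if the cheese is shifted while the stop is not down (angle between stop_leaf's own z axis and vertical above 0.2 rad and linear speed of cheese above 0.02 m/s).
It fails at once if a bystander (garlic, lemon or cup) is moved more than 20 mm (distance of any of garlic, lemon, espresso_cup from where it was at the start of the episode above 0.02 m).
It also fails if it takes over 72 s, if anything falls off the work surface, if the arm or the gripper's body presses on something with over 40 N, if the wrist force passes 120 N, or if a joint passes its speed limit or range.

ROBOT

A 6-joint arm with a two-finger parallel gripper is mounted at the origin on a cart in front of the work surface, level with it; the furniture and walls round the work are solid. World frame = base frame: x ahead of the robot, y to its left, z up, the work surface at z = 0. Lengths are in m, angles in rad, forces in N, time in s.
With the tool pointing down it reaches from about 0.35 to 0.775 m from the base axis. Payload 7.3 kg.
Tool frame: the origin (TCP) lies midway between the tips of the shut fingers; the grasp point (between the pads) lies 19 mm behind it (arm.grip_depth is the distance from the TCP to the grasp point, in m); z points along the fingers, y is the line along which they close (so a half turn about z gives the same grasp; the last joint's range is limited). The gripper opens to 92 mm and grips with 3 to 60 N. Pads are 19 mm wide; open, the fingers measure 130 mm over their backs; the gripper's body (75 mm by 190 mm) begins 47 mm behind the grasp point.
Start: joints at [-1.248, 0.342, 1.524, -0, 1.275, -0.146], TCP at [0.237, -0.468, 0.188] pointing down, gripper open.
Joint ranges: [-2.53, 2.53], [-0.77, 2.02], [0.04, 2.7], [-1, 4.14], [0.28, 2.66], [-3.11, 3.11]. Speed limits (rad/s): [2.57, 2.57, 3.14, 3.14, 3.14, 3.14].

INTERFACE

Orientations are given as a unit quaternion [w, x, y, z].
In Python, from rig import arm, imaging gives the robot as it stands.
- The arm moves only by the tool drive_tool, never from a script. Its argument "motion" is a list that holds one entry, the list of rows, each a list of 7 numbers: the turn, a rotation vector about the tool's x, y, z in rad, then the shift along the tool's x, y, z in mm, then the closure, from -1 (fully open) to 1 (shut). In form: [[[rx, ry, rz, dx, dy, dz, jaw], ...]]. A call has 1 to 10 rows; each row is the pose to reach, as a shift and turn from the pose commanded when the call began, along the tool's axes at that moment; what a row does not reach only later rows make up. A row lasts 1/10 s, in which the tool goes at most 50 mm and 8.59 degrees, less where a joint would pass 70% of its speed; a pose out of reach is approached as far as the arm can. A call with a gripper value outside its range is refused whole. The fingers move at their own pace and stop on an object; "grip_force" is the grip in N (left out, the last holds). Time passes only in rows, so rows that repeat a pose let the fingers close. It gives the time, the measured TCP pose, the force, the opening and the grip force at its end, in the units of the state.
- arm.get_obs(): the state, without advancing time (a new reading comes with each control period).
- imaging.snapshot(name): name is "scene" or "top" or "wrist"; returns the picture (420x560x3 uint8, red, green, blue); there is no depth.
- imaging.camera_model(name): a dict with "fx", "fy", "cx", "cy" (pixels), "position" and "rotation" of the camera in the world. Camera axes: x right, y down, z forward; pixel columns grow to the right and rows downward; lengths in m; the calibration is good to about 2 mm. A picture is of the moment at which its call begins: read the wrist's pose just before it. camera_model takes no time and is no camera call; for the wrist camera it gives the pose at the moment of the call.
- arm.sign_off(): hands the job in; it is judged then, once.
The state is a dict: "clock": time; "q": joint angles; "qvel": joint speeds; "joint_efforts": joint torques, N m; "position": TCP position; "tcp_rot": TCP orientation; "force": force on the tool from outside, world axes, zero at the start; "wrist_torque": the same for the moment, N m; "width": finger opening in m; "grip_force": force on a finger pad.
Only numpy, scipy, OpenCV 4.12 (cv2) and the standard library are available. Lean on these libraries where they do the work, as an engineer would, in place of code of your own. Each camera call takes 0.05 s, during which the arm holds its last target. There are 200 camera calls.

## Working session

There is one attempt and no reset: what is moved stays moved. The work goes in short steps, Python scripts to look and compute and a tool call to move; the robot and the scene stay as the last step left them, time stands still between calls to the robot, and variables do not carry over. Pictures are saved under pics/ and viewed, at most 10 in all, crops included, and the job is handed in when it is done.

Besides the shell and the picture viewer there is one more tool, called after "Emit:" as a command line: name --argument value ..., lists and objects as JSON in quotes. drive_tool: Moves the arm, as the interface text tells. Its arguments: {"type":"object","properties":{"motion":{"type":"array"},"grip_force":{"type":"number"}},"required":["motion"]}

```bash
mkdir -p pics; ls
python3 - <<'E'
from rig import arm, imaging
import cv2,numpy as np
o=arm.get_obs(); print({k:np.round(v,4) for k,v in o.items()})
for n in ["scene","top"]:
    im=imaging.snapshot(n); cv2.imwrite(f"pics/{n}0.png",im[:,:,::-1]); 
    m=imaging.camera_model(n); print(n,m)
E
```

```text
pics
{'clock': np.float64(0.0), 'q': array([-1.248 ,  0.3428,  1.5251, -0.    ,  1.2754, -0.146 ]), 'qvel': array([ 0.0008, -0.0004,  0.0014, -0.0003,  0.0003,  0.0008]), 'joint_efforts': array([ 1.80000e-03, -4.31235e+01, -2.44215e+01,  7.19000e-02,
        5.59000e-02, -1.00000e-04]), 'position': array([ 0.2371, -0.4679,  0.1874]), 'tcp_rot': array([-8.000e-04,  9.727e-01,  2.323e-01, -1.000e-04]), 'force': array([0.1421, 0.3558, 0.6645]), 'wrist_torque': array([ 0.0218, -0.0607,  0.0069]), 'grip_force': np.float64(0.0), 'width': np.float64(0.092)}
scene {'fx': 409.2141560235963, 'fy': 409.2141560235963, 'cx': 279.1069661172667, 'cy': 211.17789885280038, 'position': array([-0.00136598,  0.55466196,  0.44600158]), 'rotation': array([ 0.22292008, -0.32950449,  0.770041  , -0.49876877])}
top {'fx': 503.84953174461714, 'fy': 503.84953174461714, 'cx': 277.03137740179653, 'cy': 214.33609078242287, 'position': array([0.48886676, 0.00517561, 0.92847442]), 'rotation': array([-0.05059169,  0.71188446, -0.69917902,  0.04254049])}
```

View pics/top0.png

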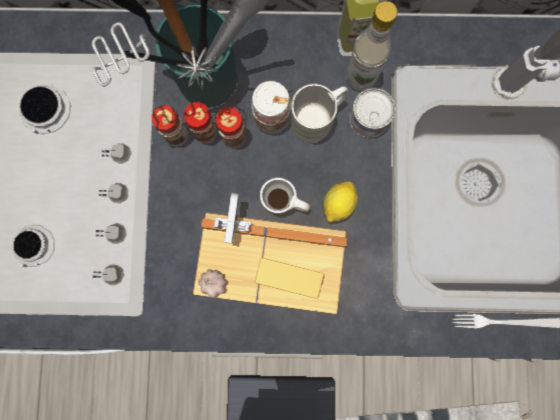

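View pics/scene0.png

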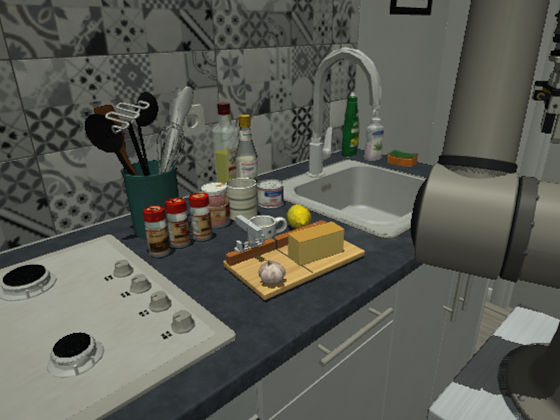

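The top view shows the board spanning about (195,215)–(346,312), with the fence from (203,222) to (346,240), the raised leaf at (232,218), the cheese top at (290,278), the garlic at (212,283), the cup at (279,197) and the lemon at (341,202). In the scene view the cheese is at (316,243) and the leaf at (255,237).

```bash
cat > h.py <<'E'
import numpy as np,cv2
from scipy.spatial.transform import Rotation as R
from rig import arm,imaging
def rot(q): return R.from_quat([q[1],q[2],q[3],q[0]])
def ray(m,px,z):
    px=np.atleast_2d(px).astype(float)
    d=np.c_[(px[:,0]-m['cx'])/m['fx'],(px[:,1]-m['cy'])/m['fy'],np.ones(len(px))]
    d=rot(m['rotation']).apply(d); p=np.array(m['position'])
    return p+d*((z-p[2])/d[:,2])[:,None]
def proj(m,P):
    c=rot(m['rotation']).inv().apply(np.atleast_2d(P)-m['position'])
    return np.c_[c[:,0]/c[:,2]*m['fx']+m['cx'],c[:,1]/c[:,2]*m['fy']+m['cy']]
E
python3 - <<'E'
from h import *
im=cv2.imread('pics/top0.png'); m=imaging.camera_model('top')
hsv=cv2.cvtColor(im,cv2.COLOR_BGR2HSV)
for p in [(290,278),(255,295),(290,234),(330,300),(225,260),(320,280)]: print(p,hsv[p[1],p[0]])
cv2.imwrite('pics/c0.png',cv2.resize(im[185:320,185:355],None,fx=4.4,fy=4.4,interpolation=cv2.INTER_CUBIC))
wood=cv2.inRange(hsv,(5,90,50),(28,255,255)); wood[:205]=0; wood[:,:190]=0;wood[:,352:]=0
wood[320:]=0
c=max(cv2.findContours(wood,0,1)[0],key=cv2.contourArea); h=cv2.convexHull(c)
print(cv2.approxPolyDP(h,4,True)[:,0])
E
```

```text
(290, 278) [ 23 114 243]
(255, 295) [ 22  97 239]
(290, 234) [ 13 157 213]
(330, 300) [ 21 105 241]
(225, 260) [ 20 108 241]
(320, 280) [ 22 120 241]
[[205 214]
 [344 231]
 [336 313]
 [194 294]]
```

View pics/c0.png

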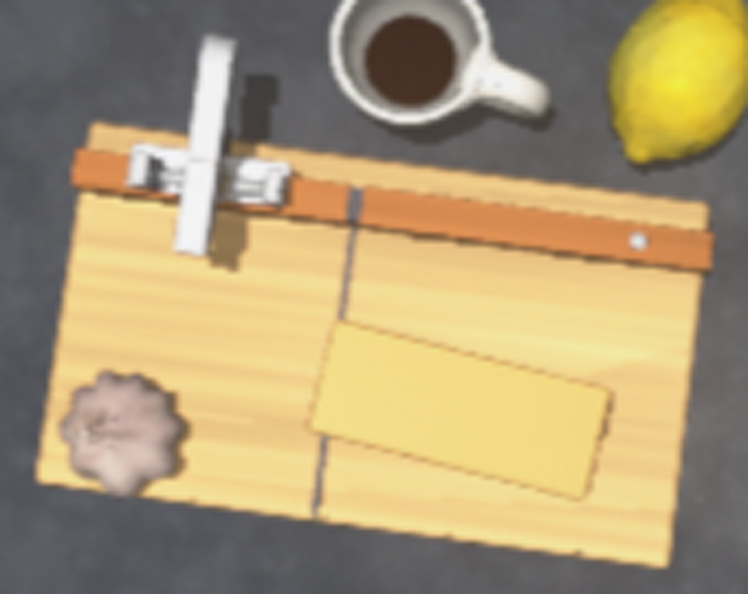

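The crop shows the board corners at (93,123), (708,203), (668,567) and (38,485). The cheese top corners are (343,321), (612,392), (585,499) and (311,431). The raised leaf runs from its tab end (220,38) to its foot end (192,252), and the fence band crosses from (75,170) to (712,252).

```bash
cat >> h.py <<'E'
def board(C): # corners FL FR NR NL world xy
    FL,FR,NR,NL=C[:,:2]
    o=C[:,:2].mean(0); y=(FL+NL-FR-NR); a=np.arctan2(y[1],y[0])-np.pi/2
    return o,a
def w2b(P,o,a): 
    c,s=np.cos(a),np.sin(a); return (np.atleast_2d(P)[:,:2]-o)@np.array([[c,-s],[s,c]])
def b2w(P,o,a):
    c,s=np.cos(a),np.sin(a); return np.atleast_2d(P)[:,:2]@np.array([[c,s],[-s,c]])+o
E
python3 - <<'E'
from h import *
m=imaging.camera_model('top'); f=lambda L:(np.array(L)+.5)/4.4+185-.5
B=ray(m,f([(93,123),(708,203),(668,567),(38,485)]),.018)
print(np.round(B,4),[np.linalg.norm(B[i]-B[i-1]) for i in range(4)])
o,a=board(B); print('o,a',o,a)
C=ray(m,f([(343,321),(612,392),(585,499),(311,431)]),.072); cb=w2b(C,o,a)
print('cheese b',np.round(cb,4),cb.mean(0), np.arctan2(*(-(cb[0]+cb[3]-cb[1]-cb[2])*[1,-1])))
print('fence near',w2b(ray(m,f([(75,187),(712,268)]),.04),o,a))
print('fence far',w2b(ray(m,f([(78,150),(712,234)]),.04),o,a))
# leaf up at 1.65: tab tip about z .052, foot end similar
print('leaf',w2b(ray(m,f([(207,38),(235,40),(176,250),(207,253)]),.06),o,a))
print('knife',w2b(ray(m,f([(318,515)]),.018),o,a))
E
```

```text
[[ 0.6105  0.1469  0.018 ]
 [ 0.5816 -0.108   0.018 ]
 [ 0.4339 -0.092   0.018 ]
 [ 0.4617  0.1638  0.018 ]] [np.float64(0.14973475910951406), np.float64(0.25656541359183943), np.float64(0.14861566690237912), np.float64(0.2573027401046509)]
o,a [0.52191577 0.02767696] -0.11052928394036221
cheese b [[ 0.0047  0.0121]
 [-0.0089 -0.0938]
 [-0.0505 -0.0884]
 [-0.0385  0.0187]] [-0.02329789 -0.03786416] -0.11986076573216677
fence near [[ 0.04560986  0.12794944]
 [ 0.04599708 -0.13028338]]
fence far [[ 0.060647    0.12897676]
 [ 0.05956501 -0.12876949]]
leaf [[0.10955962 0.08116771]
 [0.11017716 0.06999877]
 [0.02436641 0.08138006]
 [0.02475899 0.0691254 ]]
knife [[-0.07206688  0.01413317]]
```

```bash
cat > go.py <<'E'
# usage: go.py bx by z(mm) yaw_rel_board  -> total turn & shift in tool axes (mm)
import sys,json
from h import *
B=json.load(open('b.json')); o=np.array(B['o']);a=B['a']
bx,by,z,yr=map(float,sys.argv[1:5])
s=arm.get_obs(); T=rot(s['tcp_rot'])
x=np.array([np.cos(a+yr),np.sin(a+yr),0]); zt=np.array([0,0,-1.]); G=R.from_matrix(np.c_[x,np.cross(zt,x),zt])
P=np.r_[b2w([bx/1e3,by/1e3],o,a)[0],z/1e3]
print('turn',(T.inv()*G).as_rotvec().round(4),'shift',(T.inv().apply(P-s['position'])*1e3).round(1))
E
cat > st.py <<'E'
import json
from h import *
B=json.load(open('b.json')); o=np.array(B['o']);a=B['a']; s=arm.get_obs()
T=rot(s['tcp_rot']).as_matrix()
print('t',s['clock'],'tcp board mm',(w2b(s['position'],o,a)[0]*1e3).round(2),'z',round(s['position'][2]*1e3,2),'yaw rel',round(np.arctan2(T[1,0],T[0,0])-a,4),
 'F board',(w2b(np.r_[s['force'][:2]],np.zeros(2),a)[0]).round(2),'Fz',round(s['force'][2],2),'w',round(s['width']*1e3,1),'grip',round(float(s['grip_force']),2))
E
python3 -c "
import json;json.dump(dict(o=[.52191577,.02767696],a=-.1105),open('b.json','w'))"
python3 go.py 98 72 190 0; python3 go.py 60 72 200 0
```

```text
turn [-1.400e-03  2.000e-04  5.794e-01] shift [ 599.5 -320.    -1.9]
turn [-1.400e-03  2.000e-04  5.794e-01] shift [ 567.7 -340.9  -11.9]
```

Emit:
drive_tool --motion '[[[0,0,0.1,40,-20,-5,-1],[0,0,0.2,85,-45,-10,-1],[0,0,0.3,130,-70,-12,-0.5],[0,0,0.4,170,-95,-12,0],[0,0,0.5,215,-120,-12,0.2],[0,0,0.579,255,-145,-12,0.2],[0,0,0.579,300,-170,-12,0.2],[0,0,0.579,340,-195,-12,0.2],[0,0,0.579,380,-220,-12,0.2],[0,0,0.579,420,-245,-12,0.2]]]'

```text
clock: 1.1
position: [0.5017, -0.0581, 0.1999]
tcp_rot: [0.0, 0.998, -0.055, -0.0]
force: [1.9, -1.3, 0.6]
width: 0.0374
grip_force: 0.0
```

```bash
python3 st.py; python3 go.py 60 72 200 0
```

```text
t 1.1 tcp board mm [-10.59 -87.44] z 199.9 yaw rel 0.0005 F board [ 2.   -1.06] Fz 0.64 w 37.4 grip 0.0
turn [0.0002 0.0004 0.0005] shift [  70.7 -159.4   -0.2]
```

Emit:
drive_tool --motion '[[[0,0,0,15,-35,0,0.2],[0,0,0,35,-75,0,0.2],[0,0,0,50,-115,0,0.2],[0,0,0,65,-145,0,0.2],[0,0,0,70,-159,0,0.2],[0,0,0,70,-159,0,0.2],[0,0,0,70,-159,0,0.2]]]'

```text
clock: 1.8
position: [0.5876, 0.0894, 0.1997]
tcp_rot: [0.0, 0.998, -0.055, -0.001]
force: [-0.6, -0.5, 0.4]
width: 0.0366
grip_force: 0.0
```

```bash
python3 st.py
python3 - <<'E'
from h import *
im=imaging.snapshot('wrist'); cv2.imwrite('pics/w0.png',im[:,:,::-1])
m=imaging.camera_model('wrist'); print(m)
import json; json.dump({k:np.array(v).tolist() for k,v in m.items()},open('w0.json','w'))
E
```

```text
t 1.8 tcp board mm [58.51 68.6 ] z 199.7 yaw rel 0.0002 F board [-0.5  -0.56] Fz 0.36 w 36.6 grip 0.0
{'fx': 346.53410590649156, 'fy': 346.53410590649156, 'cx': 279.17747559155004, 'cy': 206.88154652694573, 'position': array([0.65355042, 0.08217727, 0.39634629]), 'rotation': array([-0.083544  , -0.66133306,  0.7396215 ,  0.09283865])}
```

View pics/w0.png

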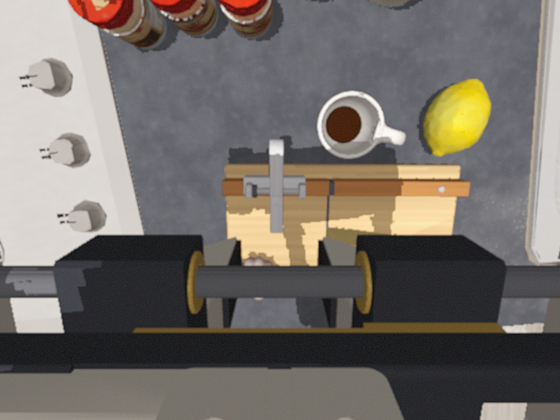

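The wrist view shows the leaf at columns 270–284 from tab tip row 140 to row 231, with the fence near edge at about row 195, its left end at (222,187) and its right end at (469,188).

Run:
```python
from h import *
import json
B=json.load(open('b.json')); o=np.array(B['o']);a=B['a']; m=json.load(open('w0.json'))
im=cv2.imread('pics/w0.png').astype(int)
hs=cv2.cvtColor(im.astype(np.uint8),cv2.COLOR_BGR2HSV)
for r in (145,155,163,205,215,225):
    print(r,hs[r,262:292,1].tolist())
f=cv2.inRange(hs,(5,150,60),(16,255,235)); f[:160]=0;f[230:]=0
c=max(cv2.findContours(f,0,1)[0],key=cv2.contourArea); print(cv2.boundingRect(c))
# top cheese angle etc. fence ends
print(w2b(ray(m,[(222,180.5),(222,195),(469.5,182),(469.5,195)],.04),o,a).round(4))
print('leaf',w2b(ray(m,[(270,150),(284,150),(270,228),(284,228),(277,140),(277,231)],.09),o,a).round(4))
```

```text
145 [14, 21, 16, 14, 14, 17, 13, 6, 4, 5, 3, 6, 2, 3, 4, 5, 6, 4, 4, 5, 6, 7, 9, 16, 12, 11, 19, 18, 18, 13]
155 [11, 18, 19, 15, 15, 20, 14, 7, 6, 5, 5, 6, 5, 5, 5, 3, 5, 5, 5, 5, 5, 6, 14, 28, 22, 19, 22, 27, 23, 18]
163 [53, 50, 43, 49, 50, 53, 42, 9, 5, 3, 6, 5, 3, 5, 5, 5, 6, 5, 7, 8, 7, 14, 39, 52, 55, 54, 49, 54, 52, 51]
205 [110, 109, 106, 105, 105, 110, 109, 77, 24, 5, 5, 8, 5, 5, 5, 7, 5, 5, 3, 5, 18, 81, 109, 107, 111, 108, 111, 110, 105, 106]
215 [87, 87, 87, 86, 86, 86, 89, 85, 54, 7, 7, 5, 6, 6, 6, 5, 5, 5, 5, 7, 33, 89, 109, 108, 110, 106, 107, 107, 105, 109]
225 [89, 90, 90, 91, 89, 89, 91, 87, 53, 3, 5, 3, 5, 5, 5, 6, 3, 3, 5, 10, 45, 89, 108, 107, 107, 109, 107, 105, 107, 106]
(333, 179, 136, 17)
[[ 0.0621  0.128 ]
 [ 0.0466  0.1286]
 [ 0.0602 -0.13  ]
 [ 0.0463 -0.1319]]
leaf [[0.0979 0.0765]
 [0.0979 0.0642]
 [0.0263 0.0771]
 [0.0262 0.0641]
 [0.1065 0.0704]
 [0.0233 0.0706]]
```

```bash
python3 -c "
import json;json.dump(dict(o=[.52291,.02757],a=-.1105),open('b.json','w'))"; python3 st.py; python3 go.py 98 71 110 0;python3 go.py 98 71 60 0
```

```text
t 1.85 tcp board mm [57.56 68.17] z 199.96 yaw rel -0.0007 F board [ 0.29 -0.56] Fz 0.06 w 36.7 grip 0.0
turn [ 0.0008  0.0008 -0.0007] shift [40.5 -2.9 89.9]
turn [ 0.0008  0.0008 -0.0007] shift [ 40.6  -3.  139.9]
```

Emit:
drive_tool --motion '[[[0,0,0,20,-2,30,0.2],[0,0,0,40,-3,60,0.2],[0,0,0,40.5,-3,90,0.2],[0,0,0,40.5,-3,110,0.2],[0,0,0,40.5,-3,125,0.2],[0,0,0,40.5,-3,136,0.2],[0,0,0,40.5,-3,140,0.2],[0,0,0,40.5,-3,140,0.2]]]'

```text
clock: 2.65
position: [0.6287, 0.0881, 0.0602]
tcp_rot: [0.0, 0.998, -0.056, -0.0]
force: [0.2, 0.5, 0.3]
width: 0.0367
grip_force: 0.0
```

```bash
python3 st.py
```

```text
t 2.65 tcp board mm [98.48 71.82] z 60.21 yaw rel -0.0006 F board [0.18 0.51] Fz 0.26 w 36.7 grip 0.0
```

Emit:
drive_tool --motion '[[[0,0,0,0,0,0,1],[0,0,0,0,0,0,1],[0,0,0,0,0,0,1],[0,0,0,0,0,0,1],[0,0,0,0,0,0,1]]]' --grip_force 10

```text
clock: 3.15
position: [0.6289, 0.0889, 0.0603]
tcp_rot: [0.0, 0.998, -0.055, 0.0]
force: [1.0, 0.6, -0.3]
width: 0.0026
grip_force: 0.0
```

```bash
python3 st.py
python3 - <<'E'
import numpy as np
th=np.linspace(1.65,0,19); g=lambda t:np.array([-31*np.cos(t)+43*np.sin(t),31*np.sin(t)+43*np.cos(t)])
for t in th: d=g(t)-g(1.65); print(round(t,2),d.round(1),'rows dx',d[0].round(1),'dz',(-d[1]).round(1))
E
```

```text
t 3.15 tcp board mm [98.6  72.64] z 60.28 yaw rel 0.0005 F board [0.92 0.75] Fz -0.3 w 2.6 grip 0.0
1.65 [0. 0.] rows dx 0.0 dz -0.0
1.56 [-2.7  4. ] rows dx -2.7 dz -4.0
1.47 [-5.8  7.8] rows dx -5.8 dz -7.8
1.38 [-9.2 11.3] rows dx -9.2 dz -11.3
1.28 [-12.9  14.4] rows dx -12.9 dz -14.4
1.19 [-16.8  17.2] rows dx -16.8 dz -17.2
1.1 [-21.1  19.6] rows dx -21.1 dz -19.6
1.01 [-25.5  21.7] rows dx -25.5 dz -21.7
0.92 [-30.1  23.3] rows dx -30.1 dz -23.3
0.82 [-34.8  24.4] rows dx -34.8 dz -24.4
0.73 [-39.6  25.2] rows dx -39.6 dz -25.2
0.64 [-44.4  25.5] rows dx -44.4 dz -25.5
0.55 [-49.3  25.4] rows dx -49.3 dz -25.4
0.46 [-54.1  24.8] rows dx -54.1 dz -24.8
0.37 [-58.8  23.8] rows dx -58.8 dz -23.8
0.27 [-63.5  22.3] rows dx -63.5 dz -22.3
0.18 [-68.   20.4] rows dx -68.0 dz -20.4
0.09 [-72.3  18.2] rows dx -72.3 dz -18.2
0.0 [-76.3  15.5] rows dx -76.3 dz -15.5
```

Run:
```python
from h import *
a=imaging.snapshot('scene')[190:310,180:400]; b=imaging.snapshot('wrist')
a=cv2.resize(a,(550,300),interpolation=cv2.INTER_CUBIC); b=cv2.resize(b[100:260,150:400],(469,300),interpolation=cv2.INTER_CUBIC)
im=np.vstack([a,np.pad(b,((0,0),(0,81),(0,0)))])
cv2.imwrite('pics/x1.png',im[:,:,::-1])
m=imaging.camera_model('scene');print(proj(m,[[.6287,.0881,.06]]))
```

```text
[[239.32180147 230.23769718]]
```

View pics/x1.png

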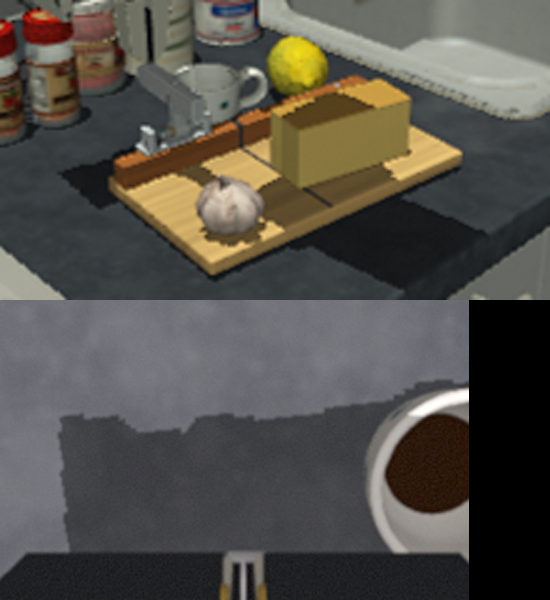

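The crop shows no clear finger around the tab at about (170,100). The lower half shows the shut fingertips at (243,575) with nothing visible between them. I need a wider scene view.

Run:
```python
from h import *
a=imaging.snapshot('scene')[120:290,150:350]
a=cv2.resize(a,(700,595),interpolation=cv2.INTER_CUBIC)
cv2.imwrite('pics/x2.png',a[:,:,::-1])
```

```text
(no output)
```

View pics/x2.png

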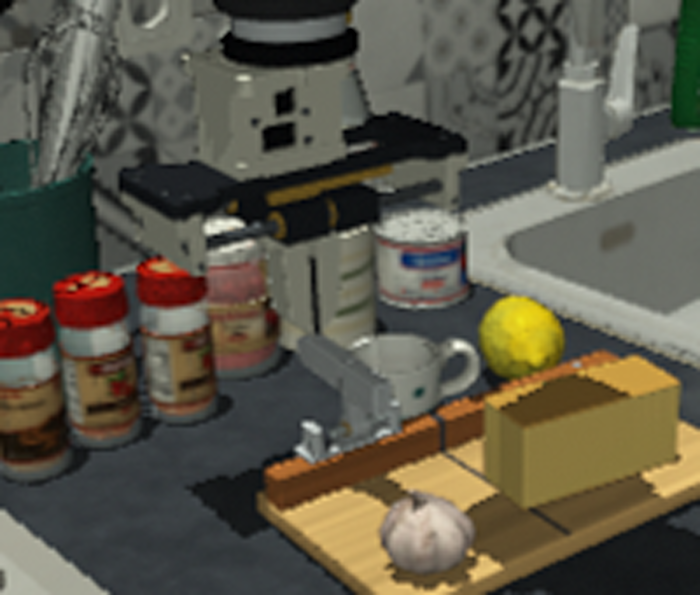

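The view shows the shut fingers at about (305,330), just behind or beyond the tab end at (310,345). The leaf is still up, with its foot end near (395,410), so the pinch missed. I'll triangulate the leaf better.

```bash
python3 st.py
python3 - <<'E'
from h import *
import json
B=json.load(open('b.json')); o=np.array(B['o']);a=B['a']
m=imaging.camera_model('scene'); mt=imaging.camera_model('top')
def leaf(x,y,z,th,y0=.071):
    X=x*np.cos(th)+z*np.sin(th); Z=-x*np.sin(th)+z*np.cos(th)
    return np.r_[b2w([(53+X)/1e3,y0+y/1e3],o,a)[0],(52+Z)/1e3]
for th in (1.65,1.5):
  P=[leaf(-41,6,45,th),leaf(-31,6,55,th),leaf(-21,6,45,th),leaf(-41,6,-30,th),leaf(-41,-6,-30,th)]
  print(th,'scene x2',((proj(m,P)-[150,120])*3.5).round().tolist(),'top crop',((proj(mt,P)-185)*4.4).round().tolist())
# fingers
T=b2w([[.089,.0726],[.108,.0726]],o,a)
for z in (.06,.08,.1): print(z,((proj(m,np.c_[T,[z,z]])-[150,120])*3.5).round().tolist())
s0=cv2.imread('pics/scene0.png'); cur=imaging.snapshot('scene')[:,:,::-1]
b=np.hstack([cv2.resize(x[195:255,200:300],None,fx=4,fy=4,interpolation=cv2.INTER_CUBIC) for x in (s0,cur)])
w=imaging.snapshot('top')[:,:,::-1]
b2=np.hstack([cv2.resize(x[180:265,190:290],(400,340),interpolation=cv2.INTER_CUBIC) for x in (cv2.imread('pics/top0.png'),w)])
cv2.imwrite('pics/x3.png',np.vstack([b,b2]))
E
```

```text
t 3.3 tcp board mm [98.56 72.58] z 60.1 yaw rel 0.0004 F board [-0.09 -0.06] Fz -0.63 w 0.2 grip 0.0
1.65 scene x2 [[300.0, 343.0], [293.0, 354.0], [304.0, 374.0], [370.0, 377.0], [387.0, 371.0]] top crop [[206.0, 43.0], [212.0, 25.0], [210.0, 56.0], [176.0, 235.0], [208.0, 239.0]]
1.5 scene x2 [[305.0, 336.0], [297.0, 344.0], [306.0, 365.0], [376.0, 388.0], [394.0, 382.0]] top crop [[202.0, 56.0], [208.0, 33.0], [207.0, 61.0], [175.0, 252.0], [207.0, 256.0]]
0.06 [[320.0, 392.0], [303.0, 381.0]]
0.08 [[318.0, 362.0], [301.0, 351.0]]
0.1 [[316.0, 331.0], [300.0, 321.0]]
```

View pics/x3.png

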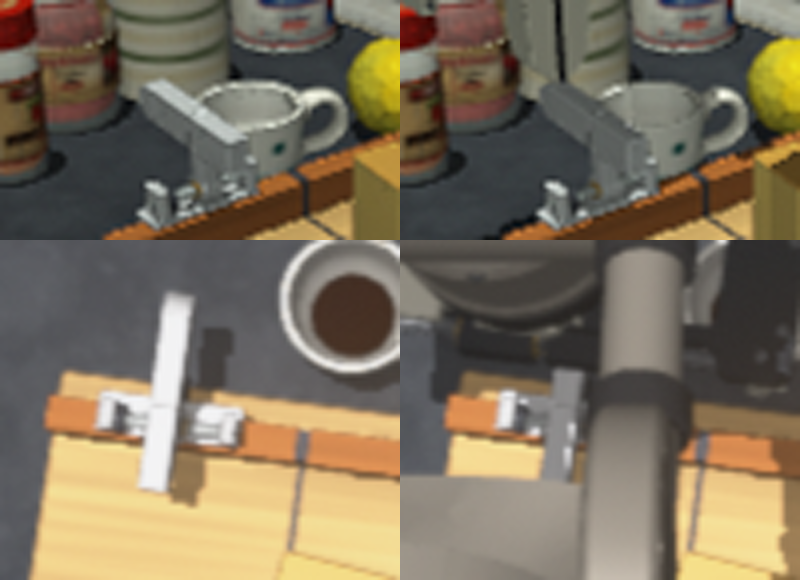

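The scene crops (top row, before and now) show the leaf unmoved: its tab tip is at (145,85) before and (545,90) now. The fingers end at about (530,95), higher than I expected. I'll check that against the projected TCP.

Run:
```python
from h import *
import json
B=json.load(open('b.json')); o=np.array(B['o']);a=B['a']
m=imaging.camera_model('scene'); mw=imaging.camera_model('wrist')
for y in (.0535,.0726,.0916):
  T=b2w([[.089,y],[.108,y]],o,a)
  for z in (.06,.08,.1,.12): 
    P=np.c_[T,[z,z]]; print(y,z,'x2',((proj(m,P)-[150,120])*3.5).round().tolist(),'x1w',((proj(mw,P)-[150,100])*1.875+[0,300]).round().tolist())
# leaf two-view triangulation: tip corner +y upper
mt=imaging.camera_model('top')
def tri(m1,p1,m2,p2):
    A=[]
    for m_,p in((m1,p1),(m2,p2)):
        Rm=rot(m_['rotation']).inv().as_matrix(); K=np.array([[m_['fx'],0,m_['cx']],[0,m_['fy'],m_['cy']],[0,0,1]]); A.append(K@np.c_[Rm,-Rm@m_['position']])
    X=cv2.triangulatePoints(A[0],A[1],np.array(p1,float),np.array(p2,float)); return (X[:3]/X[3]).ravel()
f=lambda c,s,ox,oy:(c[0]/s+ox,c[1]/s+oy)
for n,pt,ps in [('tip+y',f((163,294),4,190,180-60),f((143,83),4,200,195)),('foot-y',f((166,492),4,190,120),f((245,147),4,200,195)),('tip-y',f((192,296),4,190,120),f((163,80),4,200,195))]:
    P=tri(mt,pt,m,ps); print(n,(w2b(P,o,a)*1e3).round(1),P[2].round(4))
```

```text
0.0535 0.06 x2 [[347.0, 383.0], [330.0, 372.0]] x1w [[303.0, 577.0], [304.0, 521.0]]
0.0535 0.08 x2 [[345.0, 353.0], [328.0, 343.0]] x1w [[309.0, 602.0], [311.0, 540.0]]
0.0535 0.1 x2 [[344.0, 323.0], [327.0, 313.0]] x1w [[317.0, 633.0], [319.0, 564.0]]
0.0535 0.12 x2 [[342.0, 292.0], [325.0, 282.0]] x1w [[326.0, 671.0], [329.0, 594.0]]
0.0726 0.06 x2 [[320.0, 392.0], [303.0, 381.0]] x1w [[243.0, 577.0], [243.0, 521.0]]
0.0726 0.08 x2 [[318.0, 362.0], [301.0, 351.0]] x1w [[244.0, 602.0], [244.0, 540.0]]
0.0726 0.1 x2 [[316.0, 331.0], [300.0, 321.0]] x1w [[244.0, 633.0], [244.0, 564.0]]
0.0726 0.12 x2 [[315.0, 300.0], [298.0, 290.0]] x1w [[244.0, 671.0], [244.0, 594.0]]
0.0916 0.06 x2 [[293.0, 401.0], [276.0, 389.0]] x1w [[184.0, 577.0], [183.0, 521.0]]
0.0916 0.08 x2 [[291.0, 370.0], [274.0, 359.0]] x1w [[179.0, 602.0], [177.0, 540.0]]
0.0916 0.1 x2 [[289.0, 339.0], [272.0, 329.0]] x1w [[171.0, 633.0], [169.0, 564.0]]
0.0916 0.12 x2 [[286.0, 308.0], [270.0, 298.0]] x1w [[162.0, 671.0], [160.0, 594.0]]
tip+y [[101.9  77.7]] 0.0944
foot-y [[20.9 66.8]] 0.0852
tip-y [[102.8  65.5]] 0.0924
```

Emit:
drive_tool --motion '[[[0,0,0,-3,0,0,1],[0,0,0,-6,0,0,1],[0,0,0,-6,0,1,1],[0,0,0,-6,0,2,1],[0,0,0,-6,0,3,1],[0,0,0,-6,0,4,1]]]'

```text
clock: 4.0
position: [0.6233, 0.0894, 0.0563]
tcp_rot: [0.0, 0.998, -0.055, 0.0]
force: [0.6, 0.6, 2.7]
width: 0.0003
grip_force: 1.2
```

```bash
python3 st.py
python3 - <<'E'
from h import *
a=imaging.snapshot('scene')[185:260,200:300]
b=imaging.snapshot('wrist')[150:330,180:380]
a=cv2.resize(a,(400,300),interpolation=cv2.INTER_CUBIC); b=cv2.resize(b,(400,360),interpolation=cv2.INTER_CUBIC)
im=np.hstack([cv2.resize(a,(400,300)),b[:300]]); im=cv2.convertScaleAbs(im,alpha=1.8,beta=20)
cv2.imwrite('pics/x4.png',im[:,:,::-1])
E
```

```text
t 4.0 tcp board mm [92.99 72.56] z 56.27 yaw rel 0.0003 F board [0.56 0.67] Fz 2.75 w 0.3 grip 1.21
```

View pics/x4.png

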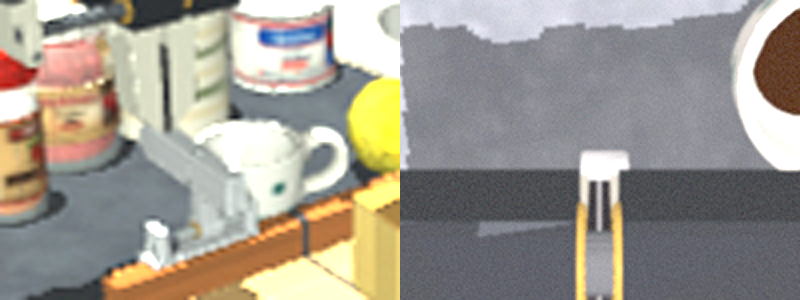

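The view shows the shut fingers resting on the tab, with the white tab tip at (604,160) protruding beyond the pads and the finger slit at (599,205). At 2.7 N upward, the real tips are on top of the leaf, about 36 mm above the reported TCP height. I'll check the interface.

Run:
```python
from h import *
print(arm.grip_depth,[x for x in dir(arm) if x[0]!='_'])
s=arm.get_obs(); T=rot(s['tcp_rot']); m=imaging.camera_model('wrist')
print(T.inv().apply(m['position']-s['position']), (T.inv()*rot(m['rotation'])).as_rotvec())
print(s['q'],s['force'])
```

```text
0.0188 ['IKError', 'get_obs', 'grip_depth', 'sign_off']
[ 0.06611422 -0.00040113 -0.19642837] [-0.19598572 -0.19601837  1.56224536]
[ 2.09472191e-02  6.51170533e-01  1.38704786e+00 -1.30070066e-04
  1.10249410e+00  1.70205971e+00] [ 0.86406178 -0.04339345  1.41386582]
```

Emit:
drive_tool --motion '[[[0,0,0,0,0,-6,1],[0,0,0,5,1.5,-6,0.2],[0,0,0,5,1.5,-6,0.2],[0,0,0,5,1.5,-6,0.2],[0,0,0,5,1.5,0,0.2],[0,0,0,5,1.5,6,0.2],[0,0,0,5,1.5,10,0.2],[0,0,0,5,1.5,14,0.2],[0,0,0,5,1.5,17,0.2],[0,0,0,5,1.5,17,0.2]]]'

```text
clock: 5.1
position: [0.6274, 0.0875, 0.0385]
tcp_rot: [0.0, 0.998, -0.055, -0.0]
force: [0.0, -0.6, 0.1]
width: 0.0369
grip_force: 0.0
```

```bash
python3 st.py
```

```text
t 5.1 tcp board mm [97.23 71.04] z 38.5 yaw rel 0.0003 F board [ 0.07 -0.58] Fz 0.05 w 36.9 grip 0.0
```

Emit:
drive_tool --motion '[[[0,0,0,0,0,6,0.2],[0,0,0,0,0,12,0.2],[0,0,0,0,0,12,0.2],[0,0,0,0,0,12,1],[0,0,0,0,0,12,1],[0,0,0,0,0,12,1],[0,0,0,0,0,12,1]]]'

```text
clock: 5.8
position: [0.6279, 0.0875, 0.0273]
tcp_rot: [-0.0, 0.998, -0.055, 0.0]
force: [0.2, 0.6, 0.3]
width: 0.0117
grip_force: 10.0
```

```bash
python3 st.py
```

```text
t 5.8 tcp board mm [97.74 71.12] z 27.33 yaw rel 0.0002 F board [0.13 0.61] Fz 0.31 w 11.7 grip 10.0
```

Run:
```python
import numpy as np
X,Z=44.7,30.
for t in np.linspace(0,1.65,19)[1:]:
    x=X*np.cos(t)-Z*np.sin(t); z=X*np.sin(t)+Z*np.cos(t); print(round(t,2),round(x-X),round(Z-z))
```

```text
0.09 -3 -4
0.18 -6 -8
0.27 -10 -11
0.37 -14 -14
0.46 -18 -17
0.55 -22 -19
0.64 -27 -21
0.73 -32 -22
0.82 -36 -23
0.92 -41 -24
1.01 -46 -24
1.1 -51 -23
1.19 -56 -23
1.28 -61 -21
1.38 -65 -20
1.47 -70 -18
1.56 -74 -15
1.65 -78 -12
```

Emit:
drive_tool --motion '[[[0,0,0,-3,0,-4,1],[0,0,0,-6,0,-8,1],[0,0,0,-10,0,-11,1],[0,0,0,-14,0,-14,1],[0,0,0,-18,0,-17,1],[0,0,0,-22,0,-19,1],[0,0,0,-27,0,-21,1],[0,0,0,-32,0,-22,1],[0,0,0,-36,0,-23,1]]]'

```text
clock: 6.7
position: [0.5922, 0.0915, 0.0507]
tcp_rot: [-0.0, 0.998, -0.055, 0.001]
force: [2.6, 0.6, -2.2]
width: 0.0121
grip_force: 10.0
```

```bash
python3 st.py
```

```text
t 6.7 tcp board mm [61.85 71.14] z 50.74 yaw rel 0.0003 F board [2.51 0.92] Fz -2.2 w 12.1 grip 10.0
```

Emit:
drive_tool --motion '[[[0,0,0,-5,0,-1,1],[0,0,0,-10,0,0,1],[0,0,0,-15,0,0,1],[0,0,0,-20,0,0,1],[0,0,0,-25,0,2,1],[0,0,0,-29,0,3,1],[0,0,0,-34,0,5,1],[0,0,0,-38,0,8,1],[0,0,0,-42,0,11,1],[0,0,0,-42,0,11,1]]]'

```text
clock: 7.7
position: [0.549, 0.0961, 0.0386]
tcp_rot: [0.0, 0.998, -0.055, -0.001]
force: [1.2, 2.2, 2.0]
width: 0.0118
grip_force: 10.0
```

```bash
python3 st.py
```

```text
t 7.7 tcp board mm [18.38 71.01] z 38.63 yaw rel 0.0004 F board [0.91 2.29] Fz 1.96 w 11.8 grip 10.0
```

Emit:
drive_tool --motion '[[[0,0,0,-1,0,1,1],[0,0,0,-2,0,2,1],[0,0,0,-2,0,3,1],[0,0,0,-2,0,4,1],[0,0,0,-2,0,4,1]]]'

```text
clock: 8.2
position: [0.5489, 0.0962, 0.0366]
tcp_rot: [0.0, 0.998, -0.055, 0.001]
force: [-0.5, 0.2, 13.5]
width: 0.0115
grip_force: 10.0
```

```bash
python3 st.py
```

```text
t 8.2 tcp board mm [18.27 71.07] z 36.6 yaw rel 0.0003 F board [-0.48  0.12] Fz 13.5 w 11.5 grip 10.0
```

Emit:
drive_tool --motion '[[[0,0,0,0,0,-3,1],[0,0,0,0,0,-3,0.6],[0,0,0,0,0,-3,0.2],[0,0,0,0,0,-3,0.2],[0,0,0,0,0,-20,0.2],[0,0,0,0,0,-45,0.2],[0,0,0,0,0,-75,0.2],[0,0,0,0,0,-100,0.2],[0,0,0,0,0,-100,0.2],[0,0,0,0,0,-100,0.2]]]'

```text
clock: 9.2
position: [0.5479, 0.0962, 0.135]
tcp_rot: [0.0, 0.998, -0.055, -0.0]
force: [-0.6, -0.9, -0.3]
width: 0.0365
grip_force: 0.0
```

```bash
python3 st.py; python3 go.py -25.5 -47.8 120 1.451
python3 - <<'E'
from h import *
import json
m=imaging.camera_model('wrist'); im=imaging.snapshot('wrist'); cv2.imwrite('pics/w5.png',im[:,:,::-1])
json.dump({k:np.array(v).tolist() for k,v in m.items()},open('w5.json','w'))
E
```

```text
t 9.2 tcp board mm [17.24 70.92] z 134.96 yaw rel 0.0003 F board [-0.45 -0.98] Fz -0.3 w 36.5 grip 0.0
turn [ 0.0000e+00  4.0000e-04 -1.4507e+00] shift [-42.8 118.7  15. ]
```

View pics/w5.png

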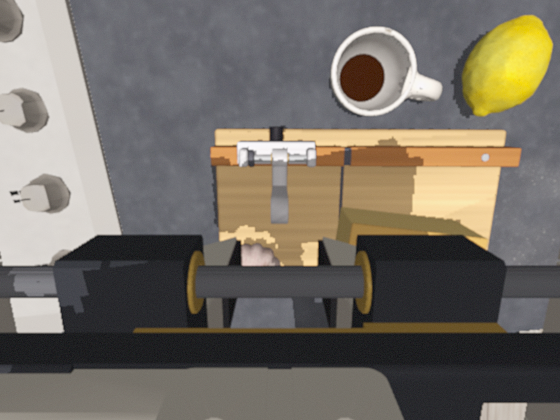

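The leaf is down, lying from the rod at (278,152) to (278,222). The cheese (corner at about (345,210)), cup and lemon are undisturbed.

Emit:
drive_tool --motion '[[[0,0,-0.14,0,10,0,0],[0,0,-0.28,-5,25,0,-0.5],[0,0,-0.42,-12,45,0,-1],[0,0,-0.56,-20,60,0,-1],[0,0,-0.7,-28,80,0,-1],[0,0,-0.84,-35,95,0,-1],[0,0,-0.98,-43,110,0,-1],[0,0,-1.12,-43,119,0,-1],[0,0,-1.26,-43,119,0,-1],[0,0,-1.4,-43,119,0,-1]]]'

```text
clock: 10.25
position: [0.4912, -0.0175, 0.1336]
tcp_rot: [-0.001, 0.798, 0.603, -0.001]
force: [0.2, -0.7, 0.5]
width: 0.0921
grip_force: 0.0
```

```bash
python3 st.py; python3 go.py -25.5 -47.8 50 1.451
```

```text
t 10.25 tcp board mm [-26.57 -48.32] z 133.57 yaw rel 1.4053 F board [ 0.28 -0.69] Fz 0.52 w 92.1 grip 0.0
turn [-0.0033  0.0003 -0.0457] shift [ 0.7  1.2 83.6]
```

Emit:
drive_tool --motion '[[[0,0,-0.046,0.5,1,25,-1],[0,0,-0.046,0.5,1,50,-1],[0,0,-0.046,0.5,1,75,-1],[0,0,-0.046,0.5,1,90,-1],[0,0,-0.046,0.5,1,100,-1],[0,0,-0.046,0.5,1,108,-1],[0,0,-0.046,0.5,1,108,-1],[0,0,-0.046,0.5,1,108,-1]]]'

```text
clock: 11.05
position: [0.4937, -0.0172, 0.0274]
tcp_rot: [0.0, 0.785, 0.619, 0.0]
force: [1.0, 0.2, 0.9]
width: 0.092
grip_force: 0.0
```

```bash
python3 st.py
python3 - <<'E'
from h import *
a=imaging.snapshot('scene')[150:290,220:400]
a=cv2.convertScaleAbs(cv2.resize(a,(765,595),interpolation=cv2.INTER_CUBIC),alpha=1.4)
cv2.imwrite('pics/x6.png',a[:,:,::-1])
E
```

```text
t 11.05 tcp board mm [-24.1  -47.69] z 27.36 yaw rel 1.4463 F board [0.98 0.29] Fz 0.88 w 92.0 grip 0.0
```

View pics/x6.png

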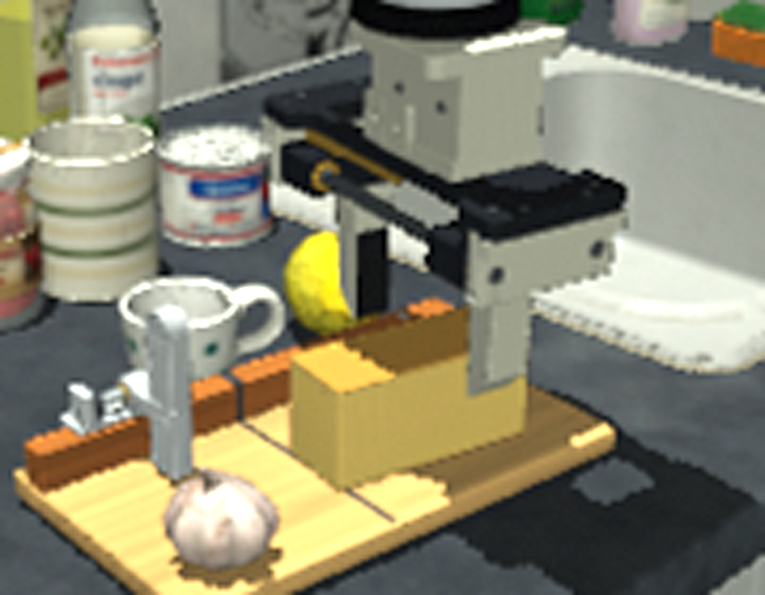

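The near finger is in front of the cheese's near side, with its tip at about (495,390). The far finger tip, at about (370,315), is just above the fence level. The leaf is down at (170,395), and cup, lemon and garlic are in place.

Emit:
drive_tool --motion '[[[0,0,0,0,0,6,-1],[0,0,0,0,0,12,-1],[0,0,0,0,0,16,-1],[0,0,0,0,0,16,-0.4],[0,0,0,0,0,16,0],[0,0,0,0,0,16,0.1],[0,0,0,0,0,16,1],[0,0,0,0,0,16,1],[0,0,0,0,0,16,1]]]' --grip_force 12

```text
clock: 12.0
position: [0.4935, -0.0171, 0.0112]
tcp_rot: [0.0, 0.785, 0.619, 0.0]
force: [0.7, 0.4, -0.1]
width: 0.0485
grip_force: 0.0
```

```bash
python3 st.py
```

```text
t 12.0 tcp board mm [-24.26 -47.68] z 11.19 yaw rel 1.4463 F board [0.62 0.44] Fz -0.07 w 48.5 grip 0.0
```

Emit:
drive_tool --motion '[[[0,0,0,0,0,0,1],[0,0,0,0,0,0,1],[0,0,0,0,0,0,1],[0,0,0,0,0,0,1]]]' --grip_force 15

```text
clock: 12.4
position: [0.4933, -0.0171, 0.0112]
tcp_rot: [-0.0, 0.785, 0.619, -0.0]
force: [-1.8, 0.4, 2.3]
width: 0.0441
grip_force: 15.0
```

```bash
python3 st.py; python3 go.py 23 -47.7 10 1.5708
```

```text
t 12.4 tcp board mm [-24.5  -47.63] z 11.17 yaw rel 1.4464 F board [-1.86  0.15] Fz 2.26 w 44.1 grip 14.99
turn [-3.000e-04  1.000e-04 -1.244e-01] shift [ 5.8 47.1  1.2]
```

Emit:
drive_tool --motion '[[[0,0,-0.03,1,4,0,1],[0,0,-0.06,1.5,9,0,1],[0,0,-0.09,2,14,0,1],[0,0,-0.124,3,19,0,1],[0,0,-0.124,3.5,24,0,1],[0,0,-0.124,4,29,0,1],[0,0,-0.124,4.5,34,0,1],[0,0,-0.124,5,38,0,1],[0,0,-0.124,5,42,0,1],[0,0,-0.124,5,42,0,1]]]'

```text
clock: 13.4
position: [0.5349, -0.0218, 0.0112]
tcp_rot: [-0.001, 0.745, 0.667, -0.0]
force: [-3.9, 0.6, 5.0]
width: 0.0443
grip_force: 15.0
```

```bash
python3 st.py
```

```text
t 13.4 tcp board mm [ 17.34 -47.78] z 11.17 yaw rel 1.5707 F board [-3.9   0.14] Fz 5.04 w 44.3 grip 15.0
```

Emit:
drive_tool --motion '[[[0,0,0,0,1,0,1],[0,0,0,0,2,0,1],[0,0,0,0,3,0,1],[0,0,0,0,4,0,1],[0,0,0,0,4,0,1]]]'

```text
clock: 13.9
position: [0.538, -0.0222, 0.0112]
tcp_rot: [-0.001, 0.745, 0.667, -0.001]
force: [-6.8, 1.0, 7.9]
width: 0.044
grip_force: 15.0
```

Emit:
drive_tool --motion '[[[0,0,0,0,1,0,1],[0,0,0,0,1,0,1]]]'

```text
clock: 14.1
position: [0.538, -0.0222, 0.0112]
tcp_rot: [-0.002, 0.745, 0.667, -0.002]
force: [-8.8, 1.3, 10.8]
width: 0.0439
grip_force: 15.0
```

Emit:
drive_tool --motion '[[[0,0,0,0,1,0,1],[0,0,0,0,1,0,1]]]'

```text
clock: 14.3
position: [0.5395, -0.0224, 0.0112]
tcp_rot: [-0.001, 0.745, 0.667, -0.001]
force: [-8.9, 0.5, 9.8]
width: 0.0439
grip_force: 15.0
```

```bash
python3 st.py
```

```text
t 14.3 tcp board mm [ 21.96 -47.79] z 11.19 yaw rel 1.5708 F board [-8.91 -0.44] Fz 9.82 w 43.9 grip 14.99
```

Emit:
drive_tool --motion '[[[0,0,0,0,0,-0.5,1],[0,0,0,0,0,-0.5,1]]]'

```text
clock: 14.5
position: [0.5395, -0.0223, 0.0112]
tcp_rot: [-0.002, 0.745, 0.667, -0.001]
force: [-5.6, 1.3, 5.2]
width: 0.0439
grip_force: 15.0
```

Emit:
drive_tool --motion '[[[0,0,0,0,0,-0.5,1],[0,0,0,0,0,-0.5,1]]]'

```text
clock: 14.7
position: [0.5395, -0.0223, 0.0113]
tcp_rot: [-0.002, 0.745, 0.667, -0.001]
force: [-6.2, 0.6, 0.4]
width: 0.0438
grip_force: 15.0
```

```bash
python3 st.py
python3 - <<'E'
from h import *
print(arm.get_obs()['wrist_torque'])
E
```

```text
t 14.7 tcp board mm [ 22.02 -47.73] z 11.25 yaw rel 1.5702 F board [-6.27 -0.09] Fz 0.43 w 43.8 grip 14.99
[ 0.17809251  0.98205179 -0.16921872]
```

Emit:
drive_tool --motion '[[[0,0,0,0,0.5,0,1],[0,0,0,0,0.5,0,1]]]'

```text
clock: 14.9
position: [0.5395, -0.0223, 0.0113]
tcp_rot: [-0.002, 0.745, 0.667, -0.002]
force: [-6.4, 0.4, 1.1]
width: 0.0433
grip_force: 15.0
```

Emit:
drive_tool --motion '[[[0,0,0,0,0.5,0,1],[0,0,0,0,0.5,0,1]]]'

```text
clock: 15.1
position: [0.5395, -0.0223, 0.0113]
tcp_rot: [-0.002, 0.745, 0.667, -0.002]
force: [-9.3, 1.1, 2.7]
width: 0.0442
grip_force: 15.0
```

```bash
python3 st.py
```

```text
t 15.1 tcp board mm [ 22.03 -47.73] z 11.28 yaw rel 1.5702 F board [-9.36  0.02] Fz 2.7 w 44.2 grip 14.99
```

Emit:
drive_tool --motion '[[[0,0,0,3,0,0,1],[0,0,0,6,0,0,1],[0,0,0,9,0,0,1],[0,0,0,12,0,0,1],[0,0,0,15,0,0,1],[0,0,0,18,0,0,1],[0,0,0,21,0,0,1],[0,0,0,24,0,0,1]]]'

```text
clock: 15.9
position: [0.5422, -0.0008, 0.0114]
tcp_rot: [-0.001, 0.745, 0.667, -0.003]
force: [-10.9, -8.9, 3.8]
width: 0.0439
grip_force: 15.0
```

```bash
python3 st.py
```

```text
t 15.9 tcp board mm [ 22.26 -26.12] z 11.45 yaw rel 1.5707 F board [ -9.86 -10.03] Fz 3.83 w 43.9 grip 15.0
```

Emit:
drive_tool --motion '[[[0,0,0,0,-0.6,-0.4,1],[0,0,0,2,-0.6,-0.4,1],[0,0,0,5,-0.6,-0.4,1],[0,0,0,8,-0.6,-0.4,1],[0,0,0,11,-0.6,-0.4,1],[0,0,0,14,-0.6,-0.4,1]]]'

```text
clock: 16.5
position: [0.5439, 0.0142, 0.0115]
tcp_rot: [-0.001, 0.745, 0.667, -0.002]
force: [-6.4, -5.1, -0.7]
width: 0.0441
grip_force: 15.0
```

```bash
python3 st.py
```

```text
t 16.5 tcp board mm [ 22.29 -10.94] z 11.46 yaw rel 1.5706 F board [-5.76 -5.73] Fz -0.69 w 44.1 grip 15.0
```

Emit:
drive_tool --motion '[[[0,0,0,2,-0.3,0,1],[0,0,0,4,-0.3,0,1],[0,0,0,6,-0.3,0,1],[0,0,0,8,-0.3,0,1]]]'

```text
clock: 16.9
position: [0.5448, 0.0225, 0.0114]
tcp_rot: [-0.001, 0.745, 0.667, -0.002]
force: [-5.1, -3.4, -3.0]
width: 0.0436
grip_force: 15.0
```

Emit:
drive_tool --motion '[[[0,0,0,1,0,0,1],[0,0,0,2,0,0,1],[0,0,0,3,0,0,1],[0,0,0,4,0,0,1]]]'

```text
clock: 17.3
position: [0.5452, 0.0262, 0.0114]
tcp_rot: [-0.001, 0.745, 0.667, -0.002]
force: [-4.8, -3.6, -1.6]
width: 0.0444
grip_force: 15.0
```

Emit:
drive_tool --motion '[[[0,0,0,1,0,0,1],[0,0,0,2,0,0,1],[0,0,0,3,0,0,1],[0,0,0,4,0,0,1]]]'

```text
clock: 17.7
position: [0.5457, 0.0301, 0.0114]
tcp_rot: [-0.001, 0.745, 0.667, -0.002]
force: [-5.9, -5.3, -2.2]
width: 0.0441
grip_force: 15.0
```

```bash
python3 st.py
```

```text
t 17.7 tcp board mm [22.35  5.02] z 11.45 yaw rel 1.5705 F board [-5.31 -5.94] Fz -2.17 w 44.1 grip 15.0
```

Emit:
drive_tool --motion '[[[0,0,0,0.5,0,0.2,1],[0,0,0,1,0,0.2,1],[0,0,0,1.5,0,0.2,1],[0,0,0,2,0,0.2,1]]]'

```text
clock: 18.1
position: [0.5459, 0.0318, 0.0114]
tcp_rot: [-0.001, 0.745, 0.667, -0.002]
force: [-6.8, -5.6, -2.2]
width: 0.0439
grip_force: 15.0
```

Emit:
drive_tool --motion '[[[0,0,0,0.5,0,0,1],[0,0,0,1,0,0,1]]]'

```text
clock: 18.3
position: [0.546, 0.0329, 0.0114]
tcp_rot: [-0.001, 0.745, 0.667, -0.002]
force: [-5.6, -4.9, -1.6]
width: 0.044
grip_force: 15.0
```

Emit:
drive_tool --motion '[[[0,0,0,0.5,0,0,1],[0,0,0,1,0,0,1]]]'

```text
clock: 18.5
position: [0.5462, 0.0338, 0.0114]
tcp_rot: [-0.001, 0.745, 0.667, -0.002]
force: [-6.8, -5.6, -0.8]
width: 0.0437
grip_force: 15.0
```

```bash
python3 st.py
```

```text
t 18.5 tcp board mm [22.41  8.79] z 11.42 yaw rel 1.5706 F board [-6.17 -6.34] Fz -0.82 w 43.7 grip 15.0
```

Emit:
drive_tool --motion '[[[0,0,0,0.5,0,0,1],[0,0,0,1,0,0,1],[0,0,0,1.5,0,0,1],[0,0,0,1.5,0,0,1]]]'

```text
clock: 18.9
position: [0.5463, 0.0354, 0.0114]
tcp_rot: [-0.001, 0.745, 0.667, -0.002]
force: [-6.4, -4.2, 0.3]
width: 0.0442
grip_force: 15.0
```

Emit:
drive_tool --motion '[[[0,0,0,0.5,0,0,1],[0,0,0,1,0,0,1],[0,0,0,1.5,0,0,1],[0,0,0,1.5,0,0,1]]]'

```text
clock: 19.3
position: [0.5464, 0.0369, 0.0114]
tcp_rot: [-0.001, 0.745, 0.667, -0.002]
force: [-6.1, -4.9, -1.0]
width: 0.044
grip_force: 15.0
```

Emit:
drive_tool --motion '[[[0,0,0,0.5,0,0,1],[0,0,0,1,0,0,1],[0,0,0,1.5,0,0,1],[0,0,0,1.5,0,0,1]]]'

```text
clock: 19.7
position: [0.5466, 0.0384, 0.0114]
tcp_rot: [-0.001, 0.745, 0.667, -0.002]
force: [-5.3, -4.5, -1.2]
width: 0.0437
grip_force: 15.0
```

Emit:
drive_tool --motion '[[[0,0,0,0.5,0,0,1],[0,0,0,1,0,0,1],[0,0,0,1.5,0,0,1],[0,0,0,1.5,0,0,1]]]'

```text
clock: 20.1
position: [0.5466, 0.0385, 0.0114]
tcp_rot: [-0.0, 0.745, 0.667, -0.003]
force: [-6.8, -10.6, -0.9]
width: 0.0435
grip_force: 15.0
```

Emit:
drive_tool --motion '[[[0,0,0,0.3,0,0,1],[0,0,0,0.3,0,0,1],[0,0,0,0.3,0,0,1],[0,0,0,0.3,0,0,1],[0,0,0,0.3,0,0,1],[0,0,0,0.3,0,0,1]]]'

```text
clock: 20.7
position: [0.5467, 0.0385, 0.0115]
tcp_rot: [-0.0, 0.745, 0.667, -0.003]
force: [-7.1, -11.4, 0.0]
width: 0.0437
grip_force: 15.0
```

```bash
python3 st.py
```

```text
t 20.7 tcp board mm [22.4  13.49] z 11.45 yaw rel 1.5707 F board [ -5.84 -12.12] Fz 0.04 w 43.7 grip 15.0
```

Emit:
drive_tool --motion '[[[0,0,0,-0.4,-0.2,0,1],[0,0,0,-0.7,-0.4,0,1],[0,0,0,-0.7,-0.4,0,0],[0,0,0,-0.7,-0.4,0,-0.2],[0,0,0,-0.7,-0.4,0,-0.4],[0,0,0,-0.7,-0.4,0,-0.4],[0,0,0,-0.7,-0.4,0,-0.4]]]'

```text
clock: 21.4
position: [0.5487, 0.0407, 0.0125]
tcp_rot: [0.0, 0.745, 0.667, 0.0]
force: [-0.9, -0.2, -0.1]
width: 0.0639
grip_force: 0.0
```

```bash
python3 st.py
```

```text
t 21.4 tcp board mm [24.17 15.93] z 12.52 yaw rel 1.5706 F board [-0.86 -0.3 ] Fz -0.12 w 63.9 grip 0.0
```

Emit:
drive_tool --motion '[[[0,0,0,0,0,-15,-0.4],[0,0,0,0,0,-45,-0.4],[0,0,0,0,0,-80,-0.4],[0,0,0.14,0,0,-110,-0.4],[0,0,0.28,0,0,-122,0],[0,0,0.42,0,0,-122,0.5],[0,0,0.56,0,0,-122,1],[0,0,0.7,0,0,-122,1],[0,0,0.84,0,0,-122,1],[0,0,0.98,0,0,-122,1]]]'

```text
clock: 22.4
position: [0.5483, 0.0407, 0.1344]
tcp_rot: [0.0, 0.972, 0.235, 0.0]
force: [-0.6, 0.9, -0.4]
width: 0.021
grip_force: 0.0
```

```bash
python3 st.py; python3 go.py 17.2 70.9 135 0
```

```text
t 22.4 tcp board mm [23.82 15.89] z 134.44 yaw rel 0.5847 F board [-0.69  0.85] Fz -0.37 w 21.0 grip 0.0
turn [ 1.000e-04 -6.000e-04  5.847e-01] shift [ 24.8 -49.5  -0.6]
```

Emit:
drive_tool --motion '[[[0,0,0.14,8,-15,0,1],[0,0,0.28,15,-30,0,1],[0,0,0.42,25,-50,0,1],[0,0,0.56,25,-50,0,1],[0,0,0.585,25,-50,0,1],[0,0,0.585,25,-50,0,1],[0,0,0.585,25,-50,0,1]]]'

```text
clock: 23.1
position: [0.5474, 0.0961, 0.1343]
tcp_rot: [0.0, 0.999, -0.051, 0.0]
force: [0.2, -1.5, 1.0]
width: 0.0003
grip_force: 0.0
```

```bash
python3 st.py
python3 - <<'E'
from h import *
import json
B=json.load(open('b.json')); o=np.array(B['o']);a=B['a']
m=imaging.camera_model('wrist'); im=np.ascontiguousarray(imaging.snapshot('wrist')[:,:,::-1]); cv2.imwrite('pics/w7.png',im)
hs=cv2.cvtColor(im,cv2.COLOR_BGR2HSV)
old=cv2.imread('pics/w5.png'); mo=json.load(open('w5.json')); ho=cv2.cvtColor(old,cv2.COLOR_BGR2HSV)
for nm,h,mm in(('old',ho,mo),('new',hs,m)):
  for r in (175,185,200,212):
    g=np.where(h[r,230:330,1]<45)[0]+230
    if len(g): 
        e=np.array([[g.min()-.5,r],[g.max()+.5,r]]); print(nm,r,g.min(),g.max(),len(g),(w2b(ray(mm,e,.06),o,a)*1e3).round(1).tolist())
for r in (180,190,200,210,220): print(r,hs[r,262:400:3].tolist())
E
```

```text
t 23.1 tcp board mm [16.76 70.83] z 134.34 yaw rel 0.0075 F board [ 0.37 -1.42] Fz 1.02 w 0.3 grip 0.0
old 175 272 286 15 [[40.1, 77.4], [40.1, 65.6]]
old 185 273 286 14 [[32.1, 76.7], [32.1, 65.5]]
old 200 271 287 17 [[19.8, 78.3], [19.8, 64.7]]
old 212 271 287 17 [[9.8, 78.4], [9.8, 64.6]]
new 175 256 269 14 [[39.6, 90.1], [39.7, 79.0]]
new 185 256 269 14 [[31.6, 90.1], [31.7, 79.0]]
new 200 252 269 18 [[19.4, 93.5], [19.5, 79.0]]
new 212 251 269 19 [[9.4, 94.4], [9.5, 79.0]]
180 [[173, 6, 157], [10, 5, 158], [160, 5, 152], [18, 128, 147], [19, 138, 163], [19, 139, 161], [19, 144, 161], [19, 143, 160], [19, 140, 162], [18, 139, 162], [19, 139, 163], [19, 138, 163], [19, 141, 161], [19, 142, 162], [19, 143, 162], [19, 146, 161], [18, 139, 161], [19, 140, 160], [19, 141, 161], [19, 143, 161], [18, 139, 161], [19, 138, 161], [19, 141, 161], [19, 140, 160], [19, 143, 161], [19, 139, 163], [18, 137, 162], [18, 142, 160], [19, 146, 162], [19, 143, 160], [18, 142, 163], [19, 143, 161], [18, 143, 162], [19, 142, 160], [19, 148, 159], [19, 143, 161], [19, 142, 160], [19, 143, 159], [19, 143
[... 2365 characters left out ...]
6, 14, 128], [19, 143, 150], [19, 142, 160], [19, 140, 160], [19, 148, 158], [18, 140, 160], [19, 143, 159], [19, 140, 160], [19, 144, 158], [19, 140, 160], [19, 143, 161], [19, 143, 159], [19, 145, 158], [19, 142, 160], [19, 148, 159], [18, 145, 160], [19, 143, 161], [19, 143, 161], [19, 142, 160], [19, 144, 159], [19, 148, 159], [19, 147, 158], [19, 145, 160], [18, 147, 158], [18, 144, 159], [19, 141, 161], [19, 142, 160], [19, 145, 160], [18, 143, 159], [18, 140, 160], [19, 143, 159], [19, 146, 159], [19, 149, 159], [19, 146, 159], [19, 144, 159], [19, 143, 159], [19, 146, 159], [19, 145, 160], [19, 145, 160], [19, 144, 158], [19, 142, 160], [19, 145, 158], [19, 144, 159], [19, 143, 160]]
```

```bash
python3 go.py -8 84.5 59 0
python3 - <<'E'
import numpy as np
g=lambda t:np.array([-41*np.cos(t)+40*np.sin(t),41*np.sin(t)+40*np.cos(t)])
for t in np.linspace(0,1.6,17): d=g(t)-g(0); print(round(t,2),d.round(0))
E
```

```text
turn [ 0.0001 -0.0002  0.0069] shift [-24.7 -13.9  75.3]
0.0 [0. 0.]
0.1 [4. 4.]
0.2 [9. 7.]
0.3 [14. 10.]
0.4 [19. 13.]
0.5 [24. 15.]
0.6 [30. 16.]
0.7 [35. 17.]
0.8 [41. 17.]
0.9 [47. 17.]
1.0 [53. 16.]
1.1 [58. 15.]
1.2 [63. 13.]
1.3 [69. 10.]
1.4 [73.  7.]
1.5 [78.  4.]
1.6 [82. -0.]
```

Emit:
drive_tool --motion '[[[0,0,0.007,-15,-7,10,1],[0,0,0.007,-25,-14,30,1],[0,0,0.007,-25,-14,50,1],[0,0,0.007,-25,-14,65,1],[0,0,0.007,-25,-14,73,1],[0,0,0.007,-25,-14,75,1],[0,0,0.007,-25,-14,75,1],[0,0,0.007,-25,-14,75,1]]]'

```text
clock: 23.95
position: [0.5246, 0.1129, 0.06]
tcp_rot: [-0.0, 0.998, -0.056, 0.001]
force: [-0.9, 1.0, 0.1]
width: 0.0006
grip_force: 0.0
```

```bash
python3 st.py
```

```text
t 23.95 tcp board mm [-7.77 85.  ] z 60.05 yaw rel -0.0016 F board [-1.01  0.85] Fz 0.1 w 0.6 grip 0.0
```

Emit:
drive_tool --motion '[[[0,0,0,5,0,0,1],[0,0,0,10,0,0,1],[0,0,0,14,0,-4,1],[0,0,0,19,0,-7,1],[0,0,0,24,0,-10,1],[0,0,0,29,0,-13,1],[0,0,0,34,0,-15,1],[0,0,0,40,0,-16,1],[0,0,0,45,0,-17,1],[0,0,0,45,0,-17,1]]]'

```text
clock: 24.95
position: [0.5697, 0.1078, 0.0765]
tcp_rot: [0.0, 0.998, -0.056, 0.001]
force: [-0.2, -0.4, 0.7]
width: 0.0008
grip_force: 0.6
```

```bash
python3 st.py
```

```text
t 24.95 tcp board mm [37.66 84.9 ] z 76.48 yaw rel -0.0019 F board [-0.17 -0.39] Fz 0.75 w 0.8 grip 0.65
```

Emit:
drive_tool --motion '[[[0,0,0,6,0,0,1],[0,0,0,12,0,0,1],[0,0,0,18,0,1,1],[0,0,0,23,0,2,1],[0,0,0,28,0,4,1],[0,0,0,34,0,7,1],[0,0,0,38,0,10,1],[0,0,0,43,0,13,1],[0,0,0,46,0,16,1],[0,0,0,46,0,16,1]]]'

```text
clock: 25.95
position: [0.6165, 0.1025, 0.0606]
tcp_rot: [-0.0, 0.998, -0.056, 0.002]
force: [2.5, -0.3, 4.6]
width: 0.0005
grip_force: 1.8
```

```bash
python3 st.py
```

```text
t 25.95 tcp board mm [84.76 84.83] z 60.65 yaw rel -0.002 F board [2.5  0.01] Fz 4.61 w 0.5 grip 1.81
```

Emit:
drive_tool --motion '[[[0,0,0,1,0,1,1],[0,0,0,2,0,2,1],[0,0,0,2,0,3,1],[0,0,0,2,0,3.5,1],[0,0,0,2,0,3.5,1]]]'

```text
clock: 26.45
position: [0.6191, 0.1023, 0.0582]
tcp_rot: [-0.0, 0.998, -0.056, 0.003]
force: [5.3, -1.2, 6.9]
width: 0.0004
grip_force: 3.4
```

```bash
python3 st.py
```

```text
t 26.45 tcp board mm [87.33 84.89] z 58.17 yaw rel -0.0019 F board [ 5.42 -0.58] Fz 6.9 w 0.4 grip 3.37
```

Emit:
drive_tool --motion '[[[0,0,0,0,0,-10,1],[0,0,0,0,0,-30,1],[0,0,0,0,0,-60,1],[0,0,0,-20,0,-85,1],[0,0,0,-40,0,-85,1],[0,0,0,-60,0,-85,1],[0,0,0,-70,0,-85,1],[0,0,0,-70,0,-85,1],[0,0,0,-70,0,-85,1]]]'

```text
clock: 27.35
position: [0.5472, 0.1104, 0.1417]
tcp_rot: [0.0, 0.998, -0.056, 0.0]
force: [0.9, 0.1, 0.5]
width: 0.0006
grip_force: 0.0
```

```bash
python3 st.py
python3 - <<'E'
from h import *
import json
B=json.load(open('b.json')); o=np.array(B['o']);a=B['a']
m=imaging.camera_model('wrist'); im=np.ascontiguousarray(imaging.snapshot('wrist')[:,:,::-1]); cv2.imwrite('pics/w8.png',im)
hs=cv2.cvtColor(im,cv2.COLOR_BGR2HSV)
# leaf extents at expected column (upper edge z=.092)
c=int(proj(m,np.r_[b2w([.085,.0845],o,a)[0],.092])[0,0]); g=np.where(hs[:240,c-2:c+3,1].mean(1)<12)[0]
print('col',c,g.min(),g.max(),len(g),(w2b(ray(m,[(c,g.min()-.5),(c,g.max()+.5)],.09),o,a)*1e3).round(1).tolist())
for bx in (95,85,40,32):
  r=int(round(proj(m,np.r_[b2w([bx/1e3,.0845],o,a)[0],.092])[0,1]))
  if 0<=r<240:
    g=np.where(hs[r,c-15:c+15,1]<12)[0]+c-15
    if len(g): print('row',r,g.min(),g.max(),(w2b(ray(m,[(g.min()-.5,r),(g.max()+.5,r)],.09),o,a)*1e3).round(1).tolist())
# cheese top (z .072): shadow/yellow vs board: end boundary near stop
for bx in (12,25,38):
  P=[proj(m,np.r_[b2w([bx/1e3,y/1e3],o,a)[0],.072])[0] for y in np.arange(60,100,1.5)]
  print(bx,[(round(y,1),hs[int(round(p[1])),int(round(p[0]))].tolist()) for y,p in zip(np.arange(60,100,1.5),P) if 0<=p[1]<240])
E
```

```text
t 27.35 tcp board mm [15.01 84.99] z 141.74 yaw rel -0.0017 F board [0.87 0.16] Fz 0.52 w 0.6 grip 0.0
col 280 82 203 122 [[105.4, 84.7], [20.4, 84.8]]
row 97 272 291 [[95.4, 90.5], [95.3, 76.8]]
row 113 271 290 [[84.8, 91.3], [84.8, 77.4]]
row 178 273 288 [[39.4, 90.2], [39.4, 78.6]]
row 189 274 287 [[31.3, 89.5], [31.3, 79.3]]
12 [(np.float64(60.0), [18, 145, 158]), (np.float64(61.5), [19, 148, 157]), (np.float64(63.0), [19, 144, 158]), (np.float64(64.5), [18, 140, 160]), (np.float64(66.0), [18, 141, 159]), (np.float64(67.5), [18, 146, 159]), (np.float64(69.0), [19, 146, 159]), (np.float64(70.5), [19, 143, 159]), (np.float64(72.0), [19, 143, 159]), (np.float64(73.5), [19, 148, 159]), (np.float64(75.0), [19, 143, 160]), (np.float64(76.5), [19, 140, 157]), (np.float64(78.0), [19, 143, 143]), (np.float64(79.5), [19, 116, 136]), (np.float64(81.0), [17, 108, 163]), (np.float64(82.5), [17, 108, 165]), (np.float64(84.0), [18, 106, 163]), (np.float64(85.5), [18, 109, 164]), (np.float64(87.0), [18, 106, 163]), (np.float64(88.5), [18, 109, 164]), (np.float64(90.0), [17, 107, 165]), (np.float
[... 1431 characters left out ...]
oat64(70.5), [19, 144, 161]), (np.float64(72.0), [19, 139, 161]), (np.float64(73.5), [19, 141, 161]), (np.float64(75.0), [19, 143, 161]), (np.float64(76.5), [19, 146, 161]), (np.float64(78.0), [15, 71, 140]), (np.float64(79.5), [170, 5, 149]), (np.float64(81.0), [165, 7, 150]), (np.float64(82.5), [170, 5, 151]), (np.float64(84.0), [170, 5, 154]), (np.float64(85.5), [160, 5, 156]), (np.float64(87.0), [0, 5, 157]), (np.float64(88.5), [170, 5, 153]), (np.float64(90.0), [6, 9, 138]), (np.float64(91.5), [17, 109, 161]), (np.float64(93.0), [18, 110, 162]), (np.float64(94.5), [17, 105, 162]), (np.float64(96.0), [18, 109, 162]), (np.float64(97.5), [17, 105, 163]), (np.float64(99.0), [17, 105, 163])]
```

```bash
python3 -c "
from rig import arm
print(arm.sign_off())"
```

```text
the job is handed in; nothing more can be done
None
```

I handed the job in at about 27 s with the stop flipped fully up again, the cheese flush on the fence and gauged against the collar at an estimated 8–9 N, and the garlic, lemon and cup untouched. The sign-off returned no verdict.

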